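# Set the exhaust damper of a germination chamber and start its fan

### The job

Open the exhaust vent on the lid of the clear seedling chamber: with a fingertip, gently push the damper's black knob round until its lever arm stands over the green paint mark on the scale. Only then press the raised half of the white rocker switch on the lid so that the fan is on. Push and press only: leave the cups, the pen, the hygrometer and the other loose things where they are.

Things in the scene. Friction and masses are not known exactly. Their poses are not given: they have to be found in the camera images.
- chamber: Clear plastic tub 360 x 520 mm (x, y) with a flat lid whose top is 165 mm above the table; full of red seedling cups, it does not move. Origin: centre of its underside; axes: x away from the robot, y along its long side, z up, at yaw 0.
- damper: Round metal iris damper fixed on the lid, on the left or the right half. Origin on its upright axis at the lid's top. Drum-shaped casing 200 mm across, 45 mm high (its top face carries a white scale with eleven black ticks); from its middle an open spigot 125 mm across rises to 70 mm above the lid; iris blades inside.
- vent_lever (a joint): Angle of the damper's lever in rad, 0 = least open, 1.6 = fully open (end stops). It grows as the lever turns counter-clockwise seen from above; seen from the robot the lever crosses the near side of the damper from left to right. Friction holds it where it is left: about 2.5 to 4 N at the knob moves it, no spring.
- vent_knob (a point): Centre of the top of the lever's black knob: upright cylinder 16 mm across and 28 mm tall, 125 mm from the damper's axis, top 80 mm above the lid, its lower end on the flat arm; below the arm there is free air down to the lid (about 48 mm).
- vent_pointer (a point): Point on the centre line of the lever's arm, 92 mm from the damper's axis and 48 mm above the lid. The arm is dark steel, 6 mm wide, 4 mm thick, running straight out from the spigot over the scale to the knob, so pointer, knob and axis lie in one line seen from above.
- green_mark (a point): Middle of the green paint mark, 92 mm from the damper's axis and 48 mm above the lid, so that it coincides with vent_pointer when the lever is set. The mark is a radial stripe 12 mm wide and 33 mm long on the casing's top face, continued down the rim; it lies counter-clockwise of the lever at the start.
- switch_box: Grey damp-room switch box, 76 x 66 x 42 mm, fixed on the other half of the lid. Origin: centre of its underside on the lid; x axis along its 76 mm side, pointing away from the robot at yaw 0 (turned by up to about 0.35 rad).
- fan_rocker (a joint): Tilt of the white rocker in rad: 0 = off (half nearer the robot raised), 0.24 = on (that half pressed down flush, end stop). It pivots across the box's middle and stays where it is left; about 4 N pressed down at rocker_on moves it.
- rocker_on (a point): Middle of the top of the half to press (with a short green line): 16 mm from the pivot on the robot's side of the box, 55 mm above the lid while off, 51 mm when on. Each half of the rocker is 27 mm long (box x) and 44 mm wide.
- cup1: Loose red cup of soil and grass, 97 mm across the rim, 119 mm tall, at the left side of the table; origin at its underside's centre. Bystander.
- cup2: Like cup1, left side. Bystander.
- cup3: Like cup1, right side. Bystander.
- sprayer: Loose spray bottle with green head, 75 mm across, 191 mm tall, left side; origin at its underside's centre. Bystander.
- trowel: Loose hand trowel with orange handle, 285 mm long, 24 mm high, lying at the right side; origin near its middle. Bystander.
- hygrometer: Loose white hygrometer, 50 x 58 x 16 mm, lying on the lid at the middle of the far side; origin at its underside's centre. Bystander.
- paint_pen: Loose white paint pen with black cap, 130 mm long along its y, 13 mm thick, lying on the lid near its edge on the robot's side; origin at its underside. Bystander.

How it is judged:
On the way, in this order (a step that is already met when the one before it is completed fails the run):
1. the lever arm is brought over the green mark and rests there, with the fan still off (horizontal distance between vent_pointer and green_mark below 0.006 m and velocity of joint vent_lever between -0.05 and 0.05 rad/s and value of joint fan_rocker below 0.1 rad), for 0.2 s.
2. the raised half of the rocker is pressed down, fan on (value of joint fan_rocker above 0.19 rad), for 0.1 s.
At the end, for the whole second after the job is handed in: The centre line of the lever arm stands on the green stripe (vent_pointer within 6 mm of green_mark) and is at rest, and the rocker is down on its on side (joint above 0.19 rad) (horizontal distance between vent_pointer and green_mark below 0.006 m and value of joint fan_rocker above 0.19 rad and velocity of joint vent_lever between -0.05 and 0.05 rad/s); the robot touches nothing.
It fails at once if the fan is switched on while the lever is off the green mark (value of joint fan_rocker above 0.12 rad and horizontal distance between vent_pointer and green_mark above 0.012 m).
It fails at once if the lever is squeezed or forced (over 20 N) (contact force between the fingers and vent_lever above 20 N).
It fails at once if a loose bystander is lifted, carried or shifted by more than 20 mm (distance of any of cup1, cup2, cup3, sprayer, trowel, hygrometer, paint_pen from where it was at the start of the episode above 0.02 m).
It also fails if it takes over 51 s, if anything falls off the work surface, if the arm or the gripper's body presses on something with over 40 N, if the wrist force passes 120 N, or if a joint passes its speed limit or range.

### The arm

A 6-joint arm with a two-finger parallel gripper is mounted at the origin on the work surface. World frame = base frame: x ahead of the robot, y to its left, z up, the work surface at z = 0. Lengths are in m, angles in rad, forces in N, time in s.
With the tool pointing down it reaches from about 0.35 to 0.775 m from the base axis. Payload 7.3 kg.
Tool frame: the origin (TCP) lies at the very end of the fingers, on their centre line; the grasp point (between the pads) lies 19 mm behind it; z points along the fingers, x is the direction in which the jaws open and shut, and the axes are right-handed (so a half turn about z gives the same grasp; the last joint's range is limited). The gripper opens to 92 mm and grips with 3 to 60 N. Pads are 19 mm wide; open, the fingers measure 130 mm over their backs; the gripper's body (75 mm by 190 mm) begins 47 mm behind the grasp point.
Start: joints at [-1.462, 0.342, 1.524, -0, 1.275, -0.146], TCP at [0.132, -0.508, 0.227] pointing down, gripper open.
Joint ranges: [-2.53, 2.53], [-0.77, 2.02], [0.04, 2.7], [-1, 4.14], [0.28, 2.66], [-3.11, 3.11]. Speed limits (rad/s): [2.57, 2.57, 3.14, 3.14, 3.14, 3.14].

### API

Orientations are given as [roll, pitch, yaw] about the fixed x, y, z axes, in that order (R = Rz(yaw) Ry(pitch) Rx(roll)).
In Python, from cell import robot, read_camera, nets gives the robot as it stands. The module is installed in compiled form; this text tells all that it offers.
- The arm moves only by the tool carry_out, never from a script. Its arguments are lists of equal length, an entry for each row: "translation": the shift along the tool's x, y, z in m, a list of three; "turn": the turn, a rotation vector about the tool's x, y, z in rad, a list of three; "gripper": the gripper's target within -1 to 1 (shut at 1, half-way at 0, fully open at -1). A call has 1 to 10 rows; each row shifts and turns the commanded pose from where the row before left it, along the tool's axes as they then stand; what a row does not reach is not made up. A row lasts 1/10 s, in which the tool goes at most 50 mm and 8.59 degrees, less where a joint would pass 70% of its speed; a pose out of reach is approached as far as the arm can. A call with a gripper value outside its range is refused whole. The fingers move at their own pace and stop on an object; "squeeze" is the grip in N (left out, the last holds). Time passes only in rows, so rows that do not move let the fingers close. It gives the time, the measured TCP pose, the force and the opening at its end, in the units of the state.
- robot.observe(): the state, without advancing time (a new reading comes with each control period).
- read_camera(name): name is "scene" or "top"; returns a dict with "img" (400x640x3 uint8, red, green, blue), "fx", "fy", "cx", "cy" (pixels), "world_from_camera" (4x4, takes a point from camera to world coordinates). Camera axes: x right, y down, z forward; pixel columns grow to the right and rows downward; lengths in m; the calibration is good to about 2 mm. A picture is of the moment at which its call begins. There is no depth.
- robot.hand_in(): hands the job in, once; it reports no verdict.
Trained networks look in a picture, given as the dict that the camera call returned (one of the last four; its "shot" number tells which), for a name from the list of things; names that differ only in an ending like _2 or _b are one class to them, and where a whole thing is asked for, a point or a joint stands for the part that bears it (a point fixed in the world has none). Each returns a list of dicts, best first, with "score" (0 to 1); they miss things now and then, are a little off and sometimes report something else, mostly with a low value. They report only what shows in the picture. A call takes as long as a camera call.
- nets.regions_of(picture, name): "region" (400x640 bool, what is visible of it) and "pixel" ([column, row] in pixels, amid what is visible of it).
- nets.tip_of(picture, name): "pixel" ([column, row] in pixels: a listed point, or the origin of a listed thing).
The state is a dict: "time": time; "qpos": joint angles; "qvel": joint speeds; "joint_efforts": joint torques, N m; "tool_pos": TCP position; "tool_rot": TCP orientation; "contact_force": force on the tool from outside, world axes, zero at the start; "torque": the same for the moment, N m; "opening": finger opening in m.
Only numpy, scipy, OpenCV 4.12 (cv2) and the standard library are available. Lean on these libraries where they do the work, as an engineer would, in place of code of your own. Each camera call takes 0.05 s, during which the arm holds its last target. There are 200 camera calls.

## Working session

There is one attempt and no reset: what is moved stays moved. The work goes in short steps, Python scripts to look and compute and a tool call to move; the robot and the scene stay as the last step left them, time stands still between calls to the robot, and variables do not carry over. Pictures are saved under pics/ and viewed, about 8 in all and at most 12, crops included, and the job is handed in when it is done.

Besides the shell and the picture viewer there is one more tool, called after "Request:" as name(argument=value, ...) on one line, values as JSON. carry_out: Moves the arm, as the interface text tells. Its arguments: {"type":"object","properties":{"translation":{"type":"array","items":{"type":"array","items":{"type":"number"}}},"turn":{"type":"array","items":{"type":"array","items":{"type":"number"}}},"gripper":{"type":"array","items":{"type":"number"}},"squeeze":{"type":"number"}},"required":["translation","turn","gripper"]}

```bash
mkdir -p pics; cat > h.py <<'E'
import numpy as np, cv2
from cell import robot, read_camera, nets
def ray(p,px):
    T=np.array(p["world_from_camera"]); d=np.array([(px[0]-p["cx"])/p["fx"],(px[1]-p["cy"])/p["fy"],1.])
    return T[:3,3],T[:3,:3]@d
def atz(p,px,z):
    o,d=ray(p,px); return o+d*(z-o[2])/d[2]
def proj(p,X):
    T=np.array(p["world_from_camera"]); c=T[:3,:3].T@(np.array(X)-T[:3,3]); return [c[0]/c[2]*p["fx"]+p["cx"],c[1]/c[2]*p["fy"]+p["cy"]]
def save(p,n): cv2.imwrite("pics/"+n,p["img"][:,:,::-1])
E
python3 - <<'E'
from h import *
np.set_printoptions(precision=4,suppress=True)
Z={"damper":.165,"vent_knob":.245,"vent_pointer":.213,"green_mark":.213,"switch_box":.165,"rocker_on":.22,"paint_pen":.165,"hygrometer":.165,"chamber":0,"cup3":0,"cup1":0,"sprayer":0}
for c in("top","scene"):
    p=read_camera(c); save(p,c+"0.png"); print(c,np.array(p["world_from_camera"])[:3,3])
    for n,z in Z.items():
        print(n,[(round(r["score"],2),np.round(r["pixel"],1),atz(p,r["pixel"],z)) for r in nets.tip_of(p,n)[:2]])
print(robot.observe())
E
```

```text
top [0.4395 0.0192 1.2563]
damper [(0.68, array([249.8, 182.6]), array([0.6178, 0.1983, 0.165 ]))]
vent_knob [(0.68, array([201.4, 201.9]), array([0.5511, 0.3114, 0.245 ]))]
vent_pointer [(0.55, array([216.8, 194.8]), array([0.5748, 0.2796, 0.213 ]))]
green_mark [(0.5, array([234.3, 209.9]), array([0.5338, 0.2302, 0.213 ]))]
switch_box [(0.96, array([330.7, 193.6]), array([ 0.589 , -0.0354,  0.165 ]))]
rocker_on [(0.79, array([327.2, 196.6]), array([ 0.573 , -0.0231,  0.22  ]))]
paint_pen [(0.62, array([268. , 244.1]), array([0.4422, 0.1412, 0.165 ]))]
hygrometer [(0.62, array([299.8, 144.5]), array([0.7327, 0.0561, 0.165 ]))]
chamber []
cup3 [(0.92, array([169.1, 181.8]), array([0.6436, 0.4917, 0.    ])), (0.84, array([170.9, 224.1]), array([0.5039, 0.4778, 0.    ]))]
cup1 [(0.92, array([169.1, 181.8]), array([0.6436, 0.4917, 0.    ])), (0.84, array([170.9, 224.1]), array([0.5039, 0.4778, 0.    ]))]
sprayer [(0.95, array([170.6, 263.1]), array([0.3782, 0.4716, 0.    ]))]
scene [1.0447 0.9378 1.4417]
damper [(0.77, array([337. , 245.9]), array([0.621 , 0.1943, 0.165 ])), (0.55, array
[... 653 characters left out ...]
 , 0.4896, 0.    ]))]
cup1 [(0.86, array([313.2, 141.9]), array([ 0.3999, -0.4771,  0.    ])), (0.78, array([370.7, 341.8]), array([0.639 , 0.4896, 0.    ]))]
sprayer [(0.93, array([432.8, 304.8]), array([0.3733, 0.4675, 0.    ]))]
{'time': 1.3, 'qpos': array([-1.462 ,  0.342 ,  1.5241, -0.    ,  1.2754, -0.146 ]), 'qvel': array([-0.0016,  0.0004, -0.0005, -0.0005,  0.0004,  0.0002]), 'joint_efforts': array([  0.0018, -43.1134, -24.4475,   0.072 ,   0.0485,  -0.    ]), 'tool_pos': array([ 0.1323, -0.5081,  0.2267]), 'tool_rot': array([ 3.1416, -0.0001, -1.316 ]), 'contact_force': array([-0.2258,  0.3709,  0.0488]), 'torque': array([-0.0471,  0.0351,  0.0086]), 'opening': 0.09154707699741889}
```

View pics/top0.png

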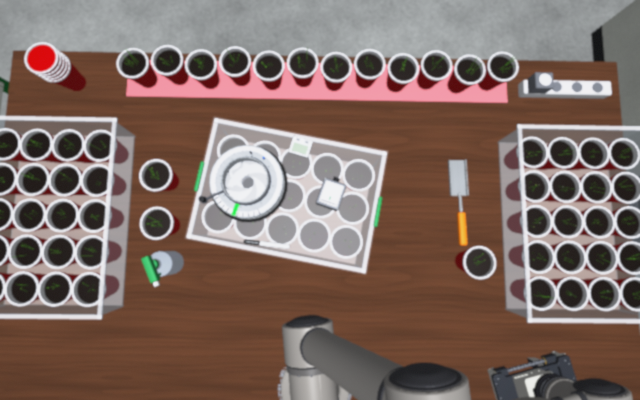

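View pics/scene0.png

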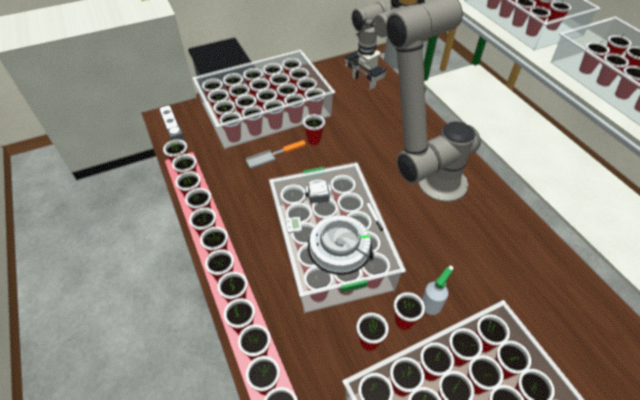

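Overview: in top view the damper is at about (248,182), the knob at (202,200), the green mark at (235,210) and the switch at (330,193). Next I refine the damper geometry.

```bash
cat >> h.py <<'E'
def tri(ps,pxs):
    A=np.zeros((3,3));b=np.zeros(3)
    for p,x in zip(ps,pxs):
        o,d=ray(p,x); d=d/np.linalg.norm(d); M=np.eye(3)-np.outer(d,d); A+=M; b+=M@o
    return np.linalg.solve(A,b)
def green(p,near,r=14):
    hsv=cv2.cvtColor(p["img"],cv2.COLOR_RGB2HSV); m=cv2.inRange(hsv,(45,110,60),(80,255,255))
    ys,xs=np.nonzero(m); k=np.hypot(xs-near[0],ys-near[1])<r
    return xs[k],ys[k]
E
cat > plan.py <<'E'
import numpy as np
def plan(start,wps):
    """start (x,y,z,yaw); wps list of (x,y,z,yaw,nrows): print tool-frame per-row shift and turn"""
    cur=np.array(start,float)
    for *t,n in wps:
        t=np.array(t); d=(t-cur)/n; print("->",t,n)
        for i in range(n):
            y=cur[3]; 
            print([round(float(np.cos(y)*d[0]+np.sin(y)*d[1]),4),round(float(np.sin(y)*d[0]-np.cos(y)*d[1]),4),round(float(-d[2]),4)],[0,0,round(float(-d[3]),4)]); cur=cur+d
E
python3 - <<'E'
from h import *
np.set_printoptions(precision=4,suppress=True)
p=read_camera("top"); q=read_camera("scene")
for n in("damper","vent_knob","green_mark","rocker_on","switch_box"):
    a=nets.tip_of(p,n);b=nets.tip_of(q,n)
    if a and b: print(n,a[0]["pixel"],b[0]["pixel"],tri([p,q],[a[0]["pixel"],b[0]["pixel"]]))
xs,ys=green(p,(234,210)); print("green top",len(xs),xs.mean(),ys.mean(),atz(p,(xs.mean(),ys.mean()),.21))
for n in("vent_knob","fan_rocker","damper"):
    for r in nets.regions_of(p,n)[:1]:
        yx=np.argwhere(r["region"])[:,::-1].astype(np.float32); print(n,r["score"],len(yx),yx.mean(0),yx.min(0),yx.max(0),cv2.minAreaRect(yx))
big=cv2.resize(p["img"][140:250,180:370],None,fx=4,fy=4,interpolation=cv2.INTER_CUBIC)
# overlay spigot/casing circles with axis guess
c=np.array([.6195,.196])
for R,z in((.1,.21),(.0625,.235)):
    for a in np.linspace(0,2*np.pi,60):
        u=proj(p,[c[0]+R*np.cos(a),c[1]+R*np.sin(a),z]); cv2.circle(big,(int((u[0]-180+.5)*4),int((u[1]-140+.5)*4)),1,(255,0,0),-1)
save({"img":big},"crop1.png")
from plan import plan
plan((.1323,-.5081,.2267,-1.316),[(.30,-.42,.33,-1.2,5),(.50,-.15,.33,-1.1,7),(.58,.20,.33,-1.05,8)])
E
```

```text
damper [250.2, 180.3] [337.3, 248.6] [0.6242 0.1995 0.1579]
vent_knob [216.6, 193.0] [372.1, 252.8] [0.5636 0.2895 0.2199]
green_mark [235.1, 211.8] [364.4, 234.3] [0.531 0.225 0.218]
rocker_on [328.1, 200.1] [320.8, 185.2] [ 0.5684 -0.0292  0.2258]
switch_box [330.3, 194.7] [318.9, 197.1] [ 0.584  -0.0331  0.1645]
green top 46 234.95652173913044 208.84782608695653 [0.537  0.2291 0.21  ]
vent_knob 0.6 143 [220.9091 197.8811] [198. 179.] [269. 204.] ((235.43460083007812, 196.96588134765625), (19.074140548706055, 73.71446228027344), 76.34957885742188)
fan_rocker 0.62 314 [330.8917 192.8312] [321. 183.] [341. 203.] ((330.7189636230469, 192.39781188964844), (16.48910140991211, 20.248275756835938), 19.98310661315918)
damper 0.79 4628 [247.4185 182.917 ] [199. 145.] [286. 221.] ((248.00001525878906, 183.0), (78.7095947265625, 76.92073059082031), 26.56505012512207)
-> [ 0.3  -0.42  0.33 -1.2 ] 5
[-0.0086, -0.0369, -0.0207] [0, 0, -0.0232]
[-0.0077, -0.0371, -0.0207] [0, 0, -0.0232]
[-0.0069, -0.0373, -0.0207] [0, 0, -0.0232]
[-0.006, -0.0374, -0.0207] [0, 0, -0.0232]
[-0.0051, -0.0375, -0.0207] [0, 0, -0.0232]
-> [ 0.5  -0.15  0.33 -1.1 ] 7
[-0.0256, -0.0406, 0.0] [0, 0, -0.0143]
[-0.025, -0.041, 0.0] [0, 0, -0.0143]
[-0.0244, -0.0413, 0.0] [0, 0, -0.0143]
[-0.0238, -0.0417, 0.0] [0, 0, -0.0143]
[-0.0232, -0.042, 0.0] [0, 0, -0.0143]
[-0.0226, -0.0423, 0.0] [0, 0, -0.0143]
[-0.022, -0.0426, 0.0] [0, 0, -0.0143]
-> [ 0.58  0.2   0.33 -1.05] 8
[-0.0345, -0.0288, 0.0] [0, 0, -0.0062]
[-0.0343, -0.029, 0.0] [0, 0, -0.0062]
[-0.0341, -0.0292, 0.0] [0, 0, -0.0062]
[-0.0339, -0.0294, 0.0] [0, 0, -0.0062]
[-0.0337, -0.0296, 0.0] [0, 0, -0.0062]
[-0.0335, -0.0298, 0.0] [0, 0, -0.0062]
[-0.0334, -0.03, 0.0] [0, 0, -0.0062]
[-0.0332, -0.0302, 0.0] [0, 0, -0.0062]
```

View pics/crop1.png

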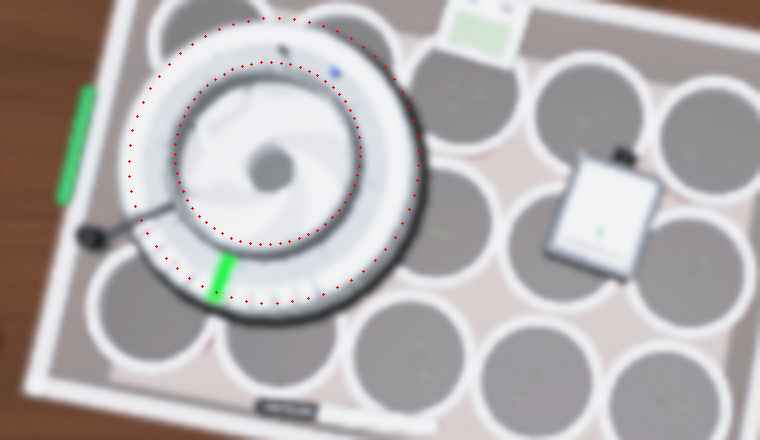

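The axis refines to about (0.613, 0.197), the knob to (0.558, 0.309) at 116° and the green mark to 157°. I close the gripper and travel over.

Request:
carry_out(translation=[[-0.0086, -0.037, -0.0207], [-0.0086, -0.037, -0.0207], [-0.0086, -0.037, -0.0207], [-0.0086, -0.037, -0.0207], [-0.0086, -0.037, -0.0207], [-0.03, -0.0374, 0], [-0.03, -0.0374, 0], [-0.03, -0.0374, 0], [-0.03, -0.0374, 0], [-0.03, -0.0374, 0]], turn=[[0, 0, 0], [0, 0, 0], [0, 0, 0], [0, 0, 0], [0, 0, 0], [0, 0, 0], [0, 0, 0], [0, 0, 0], [0, 0, 0], [0, 0, 0]], gripper=[1, 1, 1, 1, 1, 1, 1, 1, 1, 1], squeeze=5)

```text
time: 3.05
tool_pos: [0.4445, -0.2258, 0.3304]
tool_rot: [-3.141, -0.001, -1.316]
contact_force: [1.9, 0.3, -0.3]
opening: 0.0161
```

Request:
carry_out(translation=[[-0.03, -0.0374, 0], [-0.03, -0.0374, 0], [-0.0393, -0.0188, 0], [-0.0393, -0.0188, 0], [-0.0393, -0.0188, 0], [-0.0393, -0.0188, 0], [-0.0393, -0.0188, 0], [-0.0393, -0.0188, 0], [-0.0393, -0.0188, 0], [-0.0393, -0.0188, 0]], turn=[[0, 0, 0], [0, 0, 0], [0, 0, 0], [0, 0, 0], [0, 0, 0], [0, 0, 0], [0, 0, 0], [0, 0, 0], [0, 0, 0], [0, 0, 0]], gripper=[1, 1, 1, 1, 1, 1, 1, 1, 1, 1])

```text
time: 4.05
tool_pos: [0.5673, 0.1934, 0.3302]
tool_rot: [-3.141, -0.0, -1.316]
contact_force: [1.6, -0.4, 0.1]
opening: 0.0006
```

Request:
carry_out(translation=[[-0.0393, -0.0188, 0], [-0.0393, -0.0188, 0], [-0.0393, -0.0188, 0], [0, 0, 0], [0, 0, 0]], turn=[[0, 0, 0], [0, 0, 0], [0, 0, 0], [0, 0, 0], [0, 0, 0]], gripper=[1, 1, 1, 1, 1])

```text
time: 4.55
tool_pos: [0.5919, 0.3207, 0.3291]
tool_rot: [3.14, -0.001, -1.314]
contact_force: [-0.4, -0.4, 0.0]
opening: 0.0003
```

Request:
carry_out(translation=[[0, 0, 0.022], [0, 0, 0.022], [0, 0, 0.022], [0, 0, 0]], turn=[[0, 0, 0.03], [0, 0, 0.03], [0, 0, 0.02], [0, 0, 0]], gripper=[1, 1, 1, 1])

```text
time: 4.95
tool_pos: [0.591, 0.3177, 0.2613]
tool_rot: [3.136, -0.002, -1.398]
contact_force: [0.2, 0.3, 0.3]
opening: 0.0006
```

```bash
python3 - <<'E'
from h import *
p=read_camera("scene"); t=read_camera("top")
s=robot.observe(); tp=s["tool_pos"]
a=cv2.resize(p["img"][190:290,300:420],None,fx=5,fy=5,interpolation=cv2.INTER_CUBIC)
def mk(X,col):
    u=proj(p,X); cv2.circle(a,(int((u[0]-300+.5)*5),int((u[1]-190+.5)*5)),3,col,-1)
mk(tp,(255,0,0))
c=np.array([.613,.197])
for A,col in((116,(255,255,0)),(157,(255,0,255))):
    r=np.deg2rad(A); mk([c[0]+.125*np.cos(r),c[1]+.125*np.sin(r),.245],col); mk([c[0]+.092*np.cos(r),c[1]+.092*np.sin(r),.213],col)
for an in np.linspace(0,2*np.pi,40): mk([c[0]+.0625*np.cos(an),c[1]+.0625*np.sin(an),.235],(0,0,255))
save({"img":a},"sc2.png")
E
```

```text
(no output)
```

View pics/sc2.png

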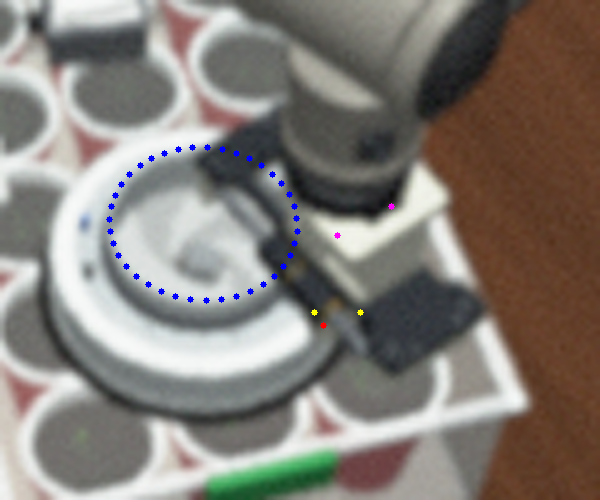

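The fingertip (red) is behind the knob position as intended, and the predicted overlay agrees with the scene. I descend and push along the arc, stopping short of the mark.

Request:
carry_out(translation=[[0, 0, 0.012], [0, 0, 0.012], [0, 0, 0.011], [0, 0, 0]], turn=[[0, 0, 0], [0, 0, 0], [0, 0, 0], [0, 0, 0]], gripper=[1, 1, 1, 1])

```text
time: 5.45
tool_pos: [0.5912, 0.3195, 0.2267]
tool_rot: [3.138, -0.001, -1.396]
contact_force: [0.2, -0.4, -0.3]
opening: 0.0007
```

Request:
carry_out(translation=[[0.0001, 0.0054, 0], [0.0001, 0.0054, 0], [0.0001, 0.0054, 0], [0.0001, 0.0054, 0], [0.0001, 0.0054, 0], [0.0001, 0.0054, 0]], turn=[[0, 0, -0.0436], [0, 0, -0.0436], [0, 0, -0.0436], [0, 0, -0.0436], [0, 0, -0.0436], [0, 0, -0.0436]], gripper=[1, 1, 1, 1, 1, 1])

```text
time: 6.05
tool_pos: [0.5619, 0.3104, 0.2293]
tool_rot: [-3.139, -0.001, -1.133]
contact_force: [2.6, 0.2, -1.9]
opening: 0.0005
```

Request:
carry_out(translation=[[0.0001, 0.0054, 0], [0.0001, 0.0054, 0], [0.0001, 0.0054, 0], [0.0001, 0.0054, 0], [0.0001, 0.0054, 0]], turn=[[0, 0, -0.0436], [0, 0, -0.0436], [0, 0, -0.0436], [0, 0, -0.0436], [0, 0, -0.0436]], gripper=[1, 1, 1, 1, 1])

```text
time: 6.55
tool_pos: [0.539, 0.2966, 0.2296]
tool_rot: [-3.139, -0.001, -0.914]
contact_force: [3.7, 0.4, -1.4]
opening: 0.0008
```

```bash
python3 - <<'E'
from h import *
p=read_camera("top")
a=cv2.resize(p["img"][150:240,190:310],None,fx=5,fy=5,interpolation=cv2.INTER_CUBIC)
s=robot.observe(); print(s["tool_pos"],s["tool_rot"],s["contact_force"])
u=proj(p,s["tool_pos"]); cv2.circle(a,(int((u[0]-190+.5)*5),int((u[1]-150+.5)*5)),3,(255,0,0),-1)
save({"img":a},"t3.png")
E
```

```text
[0.53830763 0.29616607 0.22962801] [-3.14001718e+00 -7.75729857e-04 -9.12380181e-01] [ 1.71896233  0.96231718 -1.36089629]
```

View pics/t3.png

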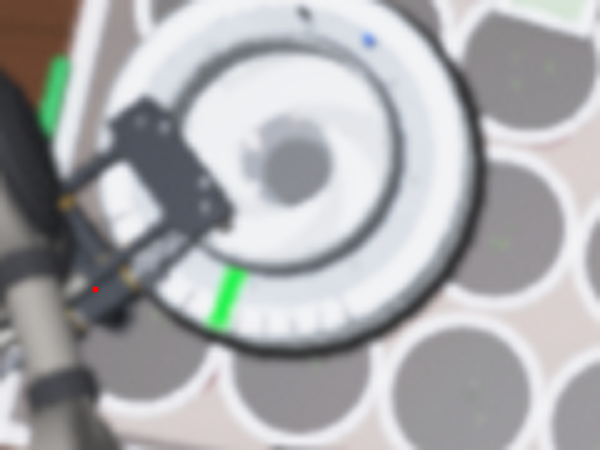

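Request:
carry_out(translation=[[0.0001, 0.0054, 0], [0.0001, 0.0054, 0], [0.0001, 0.0054, 0], [0.0001, 0.0054, 0], [0.0001, 0.0054, 0], [0.0001, 0.0054, 0], [0.0001, 0.004, 0], [0, 0, 0], [0, -0.006, 0], [0, -0.006, 0]], turn=[[0, 0, -0.0436], [0, 0, -0.0436], [0, 0, -0.0436], [0, 0, -0.0436], [0, 0, -0.0436], [0, 0, -0.0436], [0, 0, -0.032], [0, 0, 0], [0, 0, 0], [0, 0, 0]], gripper=[1, 1, 1, 1, 1, 1, 1, 1, 1, 1])

```text
time: 7.6
tool_pos: [0.5199, 0.2806, 0.2292]
tool_rot: [3.141, 0.0, -0.624]
contact_force: [-0.1, 0.0, -0.2]
opening: 0.0002
```

Request:
carry_out(translation=[[0, -0.01, 0], [0, -0.03, 0], [0, -0.035, 0], [0, -0.035, 0], [0, -0.02, 0], [0, 0, 0]], turn=[[0, 0, 0], [0, 0, 0], [0, 0, 0], [0, 0, 0], [0, 0, 0], [0, 0, 0]], gripper=[1, 1, 1, 1, 1, 1])

```text
time: 8.2
tool_pos: [0.5962, 0.3881, 0.2272]
tool_rot: [3.141, 0.001, -0.621]
contact_force: [-1.4, -0.7, 0.1]
opening: 0.0006
```

```bash
python3 - <<'E'
from h import *
p=read_camera("top"); q=read_camera("scene")
s=robot.observe(); print(s["tool_pos"],s["tool_rot"],s["contact_force"])
a=cv2.resize(p["img"][150:240,190:290],None,fx=6,fy=6,interpolation=cv2.INTER_CUBIC)
save({"img":a},"t4.png")
for n in("vent_knob","vent_pointer","green_mark"):
  for c in(p,q): print(n,[(round(r["score"],2),r["pixel"]) for r in nets.tip_of(c,n)[:2]])
E
```

```text
[0.59539062 0.38598199 0.22808904] [ 3.13992351e+00  6.04014623e-04 -6.22291296e-01] [ 0.83580162  0.34771409 -0.31945945]
vent_knob [(0.73, [224.6, 221.0])]
vent_knob []
vent_pointer [(0.71, [230.5, 209.0]), (0.68, [464.1, 261.3])]
vent_pointer [(0.68, [366.1, 239.8])]
green_mark [(0.53, [232.2, 213.6])]
green_mark []
```

View pics/t4.png

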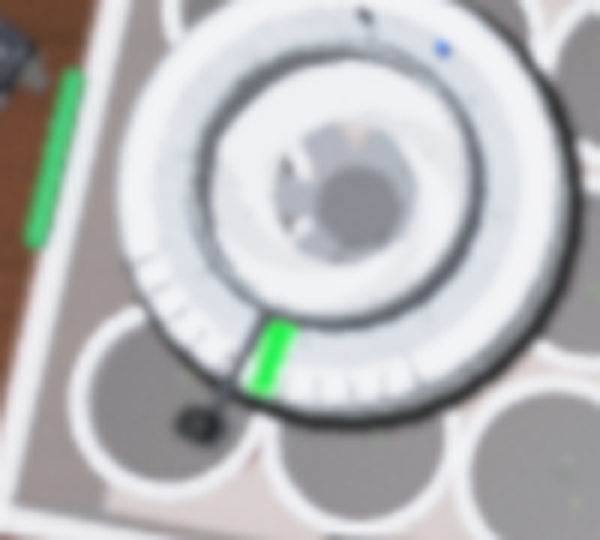

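The arm is free of occlusion in this view. The lever (crop ~(245,358)) stands about 10 mm short of the green stripe centre (~(269,358)), clockwise of it.

```bash
python3 - <<'E'
from h import *
p=read_camera("top")
f=lambda x,y:(190+(x+.5)/6-.5,150+(y+.5)/6-.5)
for c in ([.613,.197],[.611,.196],[.615,.199]):
    an=lambda X: (round(float(np.degrees(np.arctan2(X[1]-c[1],X[0]-c[0]))),2),round(float(np.hypot(*(X[:2]-c))),4))
    xs,ys=green(p,(234,210))
    print("knob",an(atz(p,f(200,426),.245)),"arm",an(atz(p,f(244,358),.213)),an(atz(p,f(258,328),.213)),"green",an(atz(p,(xs.mean(),ys.mean()),.21)),an(atz(p,f(281,325),.21)),an(atz(p,f(263,390),.21)))
    for a,b in((p,f),):pass
print(len(xs),xs.mean(),ys.mean())
E
```

```text
knob (153.34, 0.1239) arm (150.26, 0.0893) (148.88, 0.0744) green (156.45, 0.0818) (155.15, 0.0682) (158.72, 0.0985)
knob (152.5, 0.1226) arm (149.05, 0.0881) (147.4, 0.0733) green (155.22, 0.0803) (153.65, 0.0668) (157.74, 0.097)
knob (154.57, 0.1248) arm (151.99, 0.0901) (150.97, 0.0752) green (158.27, 0.0828) (157.35, 0.0692) (160.21, 0.0997)
53 234.77358490566039 208.47169811320754
```

Request:
carry_out(translation=[[0, 0.035, 0], [0, 0.035, 0], [0, 0.035, 0], [0, 0.02, 0], [0, 0.0075, 0], [0, 0.0075, 0], [0, 0.0047, 0], [0.0001, 0.0047, 0], [0.0001, 0.0047, 0], [0, 0, 0]], turn=[[0, 0, 0], [0, 0, 0], [0, 0, 0], [0, 0, 0], [0, 0, 0], [0, 0, 0], [0, 0, -0.032], [0, 0, -0.032], [0, 0, -0.032], [0, 0, 0]], gripper=[1, 1, 1, 1, 1, 1, 1, 1, 1, 1])

```text
time: 9.65
tool_pos: [0.5071, 0.2608, 0.2296]
tool_rot: [-3.14, -0.001, -0.526]
contact_force: [1.3, 0.9, 0.2]
opening: 0.0007
```

Request:
carry_out(translation=[[0, 0, 0], [0, -0.005, 0], [0, -0.015, 0], [0, -0.03, 0], [0, -0.035, 0], [0, -0.035, 0], [0, -0.02, 0], [0, 0, 0]], turn=[[0, 0, 0], [0, 0, 0], [0, 0, 0], [0, 0, 0], [0, 0, 0], [0, 0, 0], [0, 0, 0], [0, 0, 0]], gripper=[1, 1, 1, 1, 1, 1, 1, 1])

```text
time: 10.45
tool_pos: [0.5769, 0.3832, 0.2271]
tool_rot: [3.14, 0.001, -0.525]
contact_force: [-0.9, -0.9, -0.6]
opening: 0.0011
```

```bash
python3 - <<'E'
from h import *
p=read_camera("top"); s=robot.observe(); print(s["tool_pos"],s["tool_rot"])
a=cv2.resize(p["img"][160:235,205:285],None,fx=7.5,fy=7.5,interpolation=cv2.INTER_CUBIC)
save({"img":a},"t5.png")
print([(r["score"],r["pixel"]) for n in("vent_knob","vent_pointer","green_mark") for r in nets.tip_of(p,n)[:1]])
E
```

```text
[0.57643601 0.38188011 0.22748642] [ 3.13931329e+00  1.07449201e-03 -5.25744591e-01]
[(0.86, [224.5, 221.1]), (0.59, [235.7, 209.7]), (0.6, [233.7, 212.2])]
```

View pics/t5.png

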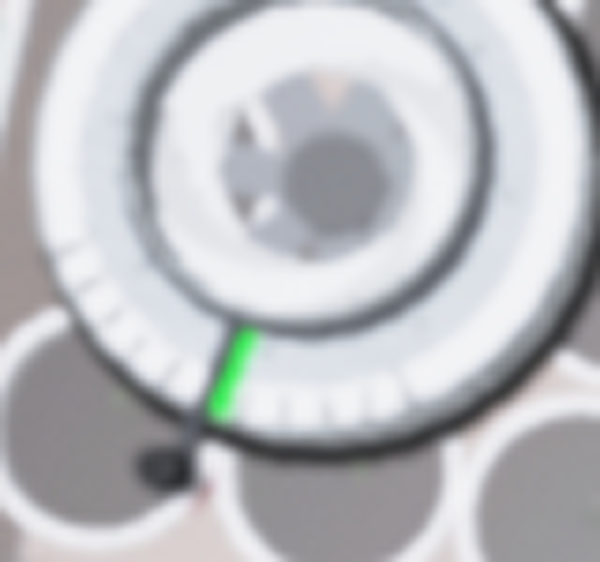

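The arm now lies along the stripe's left edge (crop (213,380), stripe centre ~(231,375)), about 5–6 mm short. One more nudge of about 7.5 mm at the knob.

Request:
carry_out(translation=[[0, 0.035, 0], [0, 0.035, 0], [0, 0.035, 0], [0, 0.02, 0], [0, 0.007, 0], [0, 0.006, 0], [0, 0.0032, 0], [0, 0.0032, 0], [0, 0.0032, 0], [0, 0, 0]], turn=[[0, 0, 0], [0, 0, 0], [0, 0, 0], [0, 0, 0], [0, 0, 0], [0, 0, 0], [0, 0, -0.02], [0, 0, -0.02], [0, 0, -0.02], [0, 0, 0]], gripper=[1, 1, 1, 1, 1, 1, 1, 1, 1, 1])

```text
time: 11.65
tool_pos: [0.5032, 0.2536, 0.2293]
tool_rot: [-3.141, -0.001, -0.466]
contact_force: [3.3, 1.8, 1.3]
opening: 0.0005
```

Request:
carry_out(translation=[[0, 0, 0], [0, -0.005, 0], [0, -0.015, 0], [0, -0.03, 0], [0, -0.035, 0], [0, -0.035, 0], [0, -0.02, 0], [0, 0, 0]], turn=[[0, 0, 0], [0, 0, 0], [0, 0, 0], [0, 0, 0], [0, 0, 0], [0, 0, 0], [0, 0, 0], [0, 0, 0]], gripper=[1, 1, 1, 1, 1, 1, 1, 1])

```text
time: 12.45
tool_pos: [0.5653, 0.3805, 0.2269]
tool_rot: [3.139, 0.002, -0.465]
contact_force: [-1.0, -0.9, -1.2]
opening: 0.0006
```

```bash
python3 - <<'E'
from h import *
p=read_camera("top"); s=robot.observe(); print(s["time"],s["tool_pos"],s["tool_rot"])
a=cv2.resize(p["img"][190:230,210:260],None,fx=12,fy=12,interpolation=cv2.INTER_CUBIC)
save({"img":a},"t6.png")
E
```

```text
12.5 [0.56504403 0.37905632 0.22732572] [ 3.13850510e+00  1.78174120e-03 -4.65485836e-01]
```

View pics/t6.png

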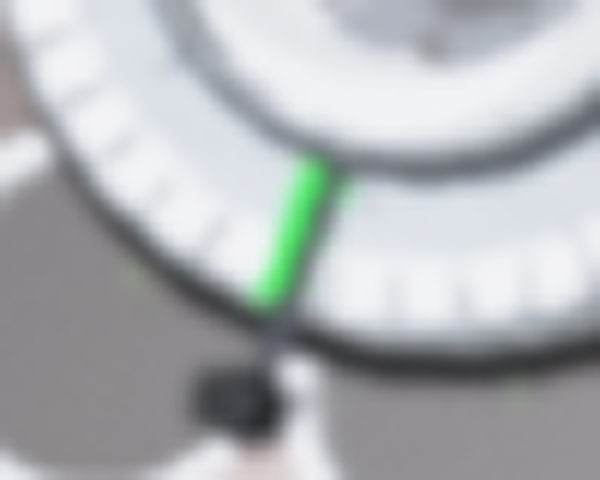

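The arm is now slightly past the stripe's centre: green shows on the left, only a trace on the right. I compare numerically with the stripe in the very first picture.

```bash
python3 - <<'E'
from h import *
p=read_camera("top"); A=cv2.imread("pics/top0.png").astype(float); B=p["img"][:,:,::-1].astype(float)
x=np.arange(222,252)
for y in range(202,214):
    w=np.clip(A[y,x,1]-A[y,x,2]-40,0,None)      # green excess, original
    d=np.clip(np.median(A[y,x,2])-B[y,x,1]-40,0,None)  # darkness now in green channel (green stays bright)
    if w.sum()>0 and d.sum()>0: print(y,"stripe",round((w*x).sum()/w.sum(),2),"arm",round((d*x).sum()/d.sum(),2), B[y,228:246,1].astype(int))
E
```

```text
205 stripe 236.42 arm 237.0 [228 228 227 228 228 231 236 231 193 139 155 185 194 195 193 181 171 167]
206 stripe 236.02 arm 236.91 [233 230 228 228 229 234 235 222 171 142 183 212 214 216 220 218 215 213]
207 stripe 235.58 arm 236.51 [234 232 233 231 232 235 233 204 144 143 194 218 218 220 224 225 225 225]
208 stripe 235.17 arm 236.37 [226 234 239 238 237 238 229 187 135 154 204 222 224 225 226 226 226 226]
209 stripe 234.9 arm 232.81 [226 239 242 242 241 239 222 168 141 177 215 226 227 227 228 227 227 226]
210 stripe 234.59 arm 227.8 [235 241 243 243 242 236 204 147 155 201 225 230 230 230 230 230 230 229]
211 stripe 234.16 arm 226.04 [234 241 242 243 242 229 179 136 173 216 232 238 237 237 236 236 236 235]
212 stripe 233.78 arm 225.57 [218 231 239 242 240 220 158 140 191 222 234 241 242 240 237 237 240 241]
213 stripe 233.38 arm 225.58 [166 200 225 236 233 200 142 152 201 223 235 242 243 241 233 234 241 243]
```

Arm centre is about 0.9–1.3 px (2.5–3.4 mm) past the stripe centre, with ~1 mm uncertainty, so it's inside the 6 mm band and needs no further nudge. Now the rocker: box yaw is about −0.34 and the press point about (0.567, −0.026).

Request:
carry_out(translation=[[0, 0, -0.035], [0, 0, -0.035], [0, 0, -0.03], [0, 0, 0]], turn=[[0, 0, 0], [0, 0, 0], [0, 0, 0], [0, 0, 0]], gripper=[1, 1, 1, 1])

```text
time: 12.95
tool_pos: [0.5665, 0.3778, 0.335]
tool_rot: [-3.135, -0.005, -0.468]
contact_force: [0.5, -0.5, 1.0]
opening: 0.0006
```

```bash
python3 - <<'E'
from h import *
from plan import plan
s=robot.observe(); t=s["tool_pos"]; print(t)
plan((*t,s["tool_rot"][2]),[(.567,-.026,.30,-1.91,10)])
E
```

```text
[0.56646102 0.37780591 0.33500221]
-> [ 0.567 -0.026  0.3   -1.91 ] 10
[0.0183, 0.036, 0.0035] [0, 0, 0.1442]
[0.0232, 0.033, 0.0035] [0, 0, 0.1442]
[0.0278, 0.0293, 0.0035] [0, 0, 0.1442]
[0.0317, 0.025, 0.0035] [0, 0, 0.1442]
[0.0349, 0.0202, 0.0035] [0, 0, 0.1442]
[0.0375, 0.015, 0.0035] [0, 0, 0.1442]
[0.0393, 0.0095, 0.0035] [0, 0, 0.1442]
[0.0402, 0.0037, 0.0035] [0, 0, 0.1442]
[0.0403, -0.0021, 0.0035] [0, 0, 0.1442]
[0.0396, -0.0079, 0.0035] [0, 0, 0.1442]
```

Request:
carry_out(translation=[[0.0183, 0.036, 0.0035], [0.0232, 0.033, 0.0035], [0.0278, 0.0293, 0.0035], [0.0317, 0.025, 0.0035], [0.0349, 0.0202, 0.0035], [0.0375, 0.015, 0.0035], [0.0393, 0.0095, 0.0035], [0.0402, 0.0037, 0.0035], [0.0403, -0.0021, 0.0035], [0.0396, -0.0079, 0.0035]], turn=[[0, 0, 0.1442], [0, 0, 0.1442], [0, 0, 0.1442], [0, 0, 0.1442], [0, 0, 0.1442], [0, 0, 0.1442], [0, 0, 0.1442], [0, 0, 0.1442], [0, 0, 0.1442], [0, 0, 0.1442]], gripper=[1, 1, 1, 1, 1, 1, 1, 1, 1, 1])

```text
time: 13.95
tool_pos: [0.5651, -0.0273, 0.2933]
tool_rot: [3.14, -0.001, -1.916]
contact_force: [0.5, -0.4, 1.2]
opening: 0.0004
```

Request:
carry_out(translation=[[0, 0, 0.03], [0, 0, 0.025], [0, 0, 0]], turn=[[0, 0, 0], [0, 0, 0], [0, 0, 0]], gripper=[1, 1, 1])

```text
time: 14.25
tool_pos: [0.5636, -0.0258, 0.2352]
tool_rot: [3.133, -0.002, -1.911]
contact_force: [-0.2, 0.4, -0.7]
opening: 0.0006
```

```bash
python3 - <<'E'
from h import *
p=read_camera("scene"); t=read_camera("top"); s=robot.observe(); print(s["time"],s["tool_pos"],s["tool_rot"])
def crop(c,x,y):
    a=cv2.resize(c["img"][y:y+80,x:x+64],None,fx=6,fy=6,interpolation=cv2.INTER_CUBIC)
    for X,col in((s["tool_pos"],(255,0,0)),([.567,-.026,.22],(255,255,0)),([.583,-.033,.207],(0,0,255))):
        u=proj(c,X); cv2.circle(a,(int((u[0]-x+.5)*6),int((u[1]-y+.5)*6)),3,col,-1)
    return a
save({"img":np.hstack([crop(p,295,150),crop(t,298,155)])},"r7.png")
E
```

```text
14.35 [ 0.56608005 -0.02549482  0.23929205] [ 3.14037380e+00 -4.56750215e-04 -1.90925869e+00]
```

View pics/r7.png

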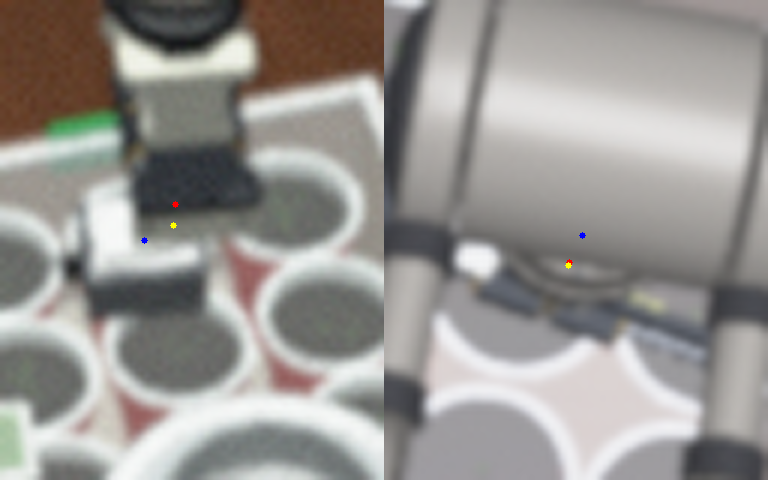

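The press point (yellow, (173,225) in the left view) sits on the robot-side half of the rocker. I press down slowly.

Request:
carry_out(translation=[[0, 0, 0.008], [0, 0, 0.006], [0, 0, 0.004], [0, 0, 0.003], [0, 0, 0.002]], turn=[[0, 0, 0], [0, 0, 0], [0, 0, 0], [0, 0, 0], [0, 0, 0]], gripper=[1, 1, 1, 1, 1])

```text
time: 14.85
tool_pos: [0.5666, -0.025, 0.2163]
tool_rot: [3.141, 0.0, -1.908]
contact_force: [-2.7, 1.9, 3.9]
opening: 0.0008
```

Request:
carry_out(translation=[[0, 0, 0.001], [0, 0, 0.001], [0, 0, 0]], turn=[[0, 0, 0], [0, 0, 0], [0, 0, 0]], gripper=[1, 1, 1])

```text
time: 15.15
tool_pos: [0.5667, -0.025, 0.216]
tool_rot: [-3.14, 0.0, -1.909]
contact_force: [-6.0, 1.9, 13.6]
opening: 0.0007
```

End stop reached (z = 0.216, force rising to ~14 N). I press 1 mm more, lift, move clear and look.

Request:
carry_out(translation=[[0, 0, 0.001], [0, 0, 0], [0, 0, -0.01], [0, 0, -0.03], [0, 0, -0.04], [0, 0, -0.04], [0.04, 0, 0], [0.045, 0, 0], [0.045, 0, 0], [0.045, 0, 0]], turn=[[0, 0, 0], [0, 0, 0], [0, 0, 0], [0, 0, 0], [0, 0, 0], [0, 0, 0], [0, 0, 0], [0, 0, 0], [0, 0, 0], [0, 0, 0]], gripper=[1, 1, 1, 1, 1, 1, 1, 1, 1, 1])

```text
time: 16.15
tool_pos: [0.5084, -0.192, 0.3333]
tool_rot: [-3.14, -0.0, -1.908]
contact_force: [0.6, -0.8, 0.1]
opening: 0.0003
```

Request:
carry_out(translation=[[0.03, 0, 0], [0.03, 0, 0], [0, 0, 0], [0, 0, 0]], turn=[[0, 0, 0], [0, 0, 0], [0, 0, 0], [0, 0, 0]], gripper=[1, 1, 1, 1])

```text
time: 16.55
tool_pos: [0.489, -0.2474, 0.3331]
tool_rot: [-3.141, 0.0, -1.91]
contact_force: [0.7, -0.5, -0.3]
opening: 0.0004
```

```bash
python3 - <<'E'
from h import *
p=read_camera("top"); q=read_camera("scene"); s=robot.observe(); print(s["time"],s["tool_pos"],s["contact_force"])
r=lambda im,x,y:cv2.resize(im[y:y+50,x:x+45],None,fx=6,fy=6,interpolation=cv2.INTER_CUBIC)
o=cv2.imread("pics/top0.png")[:,:,::-1]; oq=cv2.imread("pics/scene0.png")[:,:,::-1]
save({"img":np.vstack([np.hstack([r(o,308,168),r(p["img"],308,168)]),np.hstack([r(oq,298,165),r(q["img"],298,165)])])},"r8.png")
for y in(206,208,210,211): print(y,p["img"][y,228:246,1])
E
```

```text
16.65 [ 0.48935376 -0.24622355  0.33324898] [-0.66294138  0.62892509 -0.34197252]
206 [232 228 227 227 228 232 235 221 168 141 180 209 213 215 219 216 213 211]
208 [225 233 238 237 236 236 228 184 133 154 202 221 223 223 225 225 225 225]
210 [233 241 242 242 241 235 201 145 153 199 224 229 229 229 229 229 228 227]
211 [233 240 242 242 241 228 177 135 171 214 231 237 237 236 235 234 235 234]
```

View pics/r8.png

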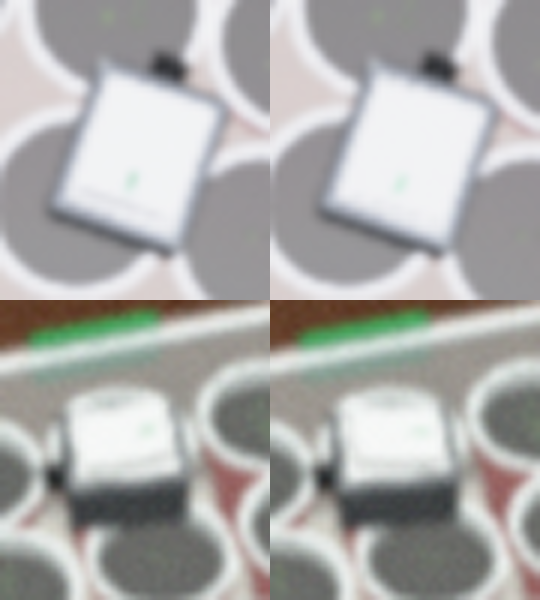

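The before/after pair shows the rocker changed: the step line on the robot-side edge is gone. The lever pixels are unchanged, so I hand in.

```bash
python3 -c "
from cell import robot; print(robot.hand_in())"
```

```text
the job is handed in; nothing more can be done
None
```

The vent lever is on the green mark, the fan rocker is pressed on, and I've handed the job in; no verdict was reported.

- **Lever:** I pushed the knob round with the closed fingertips in three gentle strokes; the wrist force readings stayed under about 5 N. In the top camera the arm lies on the green stripe, about 2.5–3.4 mm past its centre, give or take 1 mm. That is inside the 6 mm limit but not centred. It had not moved after I worked the switch.
- **Rocker:** I then pressed the robot-side half down to its stop. The fingertip stopped at z = 0.216 m, which matches the stated on height, with about 14 N last read before a final 1 mm of press. The before and after pictures show the half has gone down. I could not read the joint angle directly.
- **End state:** The arm was clear at z = 0.33 m with about 0 N force and touching nothing, at 16.65 s of the 51 s limit. I did not re-measure the loose items at the end, but no move went near them and I noticed no unexpected contact force.

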